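# Sort out four microscope parts left in one another's cases

## Task

Four microscope parts have been put away in one another's open cases. Put each back in the middle of its own case, standing the same way up as now: the objective in the small round case, the eyepiece in the large round one, the filter cube in the square one, and the oblong slider block lengthwise in the oblong one. The bare rubber mat is free for setting a part aside; they are optics, so lower them rather than drop them, and do not disturb the little oil bottle.

Things in the scene. Friction and masses are not known exactly. Their poses are not given: they have to be found in the camera images.
- objective_center (a point): Microscope objective, aluminium, standing on its thread with the narrow lens end up: 56 mm tall in all; thread 27 mm across in the lowest 5 mm, then a plain cylinder 32 mm across from 5 to 38 mm above its foot, tapering above that to 13 mm at the tip. The point is on its axis, half-way up (28 mm above its foot). z is up; yaw is of no account. Grasp it by the cylinder. About 0.16 kg. It starts in the large round or the oblong case, and belongs in the small round one.
- eyepiece_center (a point): Microscope eyepiece standing on its rubber eyecup with the barrel up: 72 mm tall in all; black head 50 mm across at its foot and 47 mm above, up to 32 mm above its foot, then a bare aluminium barrel 30 mm across from 32 to 72 mm. The point is on its axis, half-way up (36 mm above its foot). z is up; yaw is of no account. Grasp it by the barrel or the head. About 0.15 kg. It starts in the small round or the square case, and belongs in the large round one.
- filter_cube_center (a point): Filter cube: dark metal block 40 x 40 mm in plan and 44 mm tall, with one round glass window in its top and one in its -x side. The point is its centre (22 mm above its foot); x and y are square to its sides, z is up. About 0.13 kg. It starts in the large round or the oblong case, and belongs in the square one.
- slider_block_center (a point): Slider block: dark metal block 64 mm long (its x), 30 mm wide (its y) and 40 mm tall, with two round glass windows side by side in its top. The point is its centre (20 mm above its foot); z is up. Grasp it across its width. About 0.17 kg. It starts in the small round or the square case, and belongs in the oblong one, its length along the case's length.
- case_small_round: Small round case: the shallow white bottom shell, grey inside, held fast on the bench so that it cannot shift; 82 mm across outside, 76 mm inside, wall 3 mm, rim 9 mm above the bench, inner floor 3 mm above the bench. Origin: centre of its underside, on the bench.
- case_large_round: Large round case: the same, 110 mm across outside and 104 mm inside; rim 9 mm and inner floor 3 mm above the bench. Origin: centre of its underside.
- case_square: Square case: the same, 80 x 80 mm outside and 74 x 74 mm inside; rim 9 mm and inner floor 3 mm above the bench. Origin: centre of its underside; x and y are square to its sides.
- case_oblong: Oblong case: the same, 112 mm long (its x) and 66 mm wide (its y) outside, 106 x 60 mm inside; rim 9 mm and inner floor 3 mm above the bench. Origin: centre of its underside.
- mat: Flat square rubber mat 100 x 100 mm, bare at the start, fixed to the bench; grey with a thin dark border line, its top 4 mm above the bench. Origin: centre of its underside. Room for one part at a time.
- oil_bottle_center (a point): Little amber glass bottle of immersion oil with a black cap, 26 mm across and 58 mm tall, loose, about 0.05 kg, standing among the cases; leave it where it is. The point is on its axis, half-way up.
There are look-alikes about, which are no part of the job. What is shaped like the part that bears eyepiece_center but pink is not meant.

How it is judged:
At the end, for the whole second after the job is handed in: Each part stands upright (within 0.12 rad) on the floor of its own case (no more than 4 mm above it), its centre within 14 mm of the case's centre, at rest and released; the slider block lies along the oblong case within 0.25 rad (either way round) (horizontal distance between objective_center and case_small_round below 0.014 m and z of objective_center in the frame of case_small_round below 0.035 m and angle between each of objective_center, eyepiece_center, filter_cube_center, slider_block_center's own z axis and vertical below 0.12 rad and linear speed of each of objective, eyepiece, filter_cube, slider_block below 0.02 m/s and horizontal distance between eyepiece_center and case_large_round below 0.014 m and z of eyepiece_center in the frame of case_large_round below 0.043 m and horizontal distance between filter_cube_center and case_square below 0.014 m and z of filter_cube_center in the frame of case_square below 0.029 m and horizontal distance between slider_block_center and case_oblong below 0.014 m and z of slider_block_center in the frame of case_oblong below 0.027 m and angle between the x axis of slider_block_center and the x axis of case_oblong, either way round below 0.25 rad); the robot touches nothing.
It fails at once if a part is dropped: it falls free of the fingers at over 0.7 m/s (from more than about 25 mm up) ((contact force between the fingers and objective below 0.05 N and linear speed of objective above 0.7 m/s) or (contact force between the fingers and eyepiece below 0.05 N and linear speed of eyepiece above 0.7 m/s) or (contact force between the fingers and filter_cube below 0.05 N and linear speed of filter_cube above 0.7 m/s) or (contact force between the fingers and slider_block below 0.05 N and linear speed of slider_block above 0.7 m/s)).
It fails at once if the oil bottle is disturbed: pushed more than 25 mm or knocked over (distance of oil_bottle_center from where it was at the start of the episode above 0.025 m or angle between oil_bottle_center's own z axis and vertical above 0.5 rad).
It also fails if it takes over 134 s, if anything falls off the work surface, if the arm or the gripper's body presses on something with over 40 N, if the wrist force passes 120 N, or if a joint passes its speed limit or range.

## Robot

A 6-joint arm with a two-finger parallel gripper is mounted at the origin on the work surface. World frame = base frame: x ahead of the robot, y to its left, z up, the work surface at z = 0. Lengths are in m, angles in rad, forces in N, time in s.
With the tool pointing down it reaches from about 0.425 to 0.95 m from the base axis. Payload 3.5 kg.
Tool frame: the origin (TCP) lies midway between the tips of the shut fingers; the grasp point (between the pads) lies ctrl.hold_point_z behind it (ctrl.hold_point_z is the distance from the TCP to the grasp point, in m); z points along the fingers, x is the direction in which the jaws open and shut, and the axes are right-handed (so a half turn about z gives the same grasp; the last joint's range is limited). The gripper opens to 85 mm and grips with 20 to 120 N. Pads are 22 mm wide; open, the fingers measure 114 mm over their backs; the gripper's body (76 mm by 85 mm) begins 54 mm behind the grasp point. The pads swing forward as they close: fully open they stand 13 mm farther back than shut.
Start: joints at [1.13, 0.286, 1.577, -0, 1.279, -0.15], TCP at [0.193, 0.647, 0.231] pointing down, gripper open.
Joint ranges: [-2.77, 2.77], [-0.9, 2.22], [0.21, 2.48], [-1.53, 4.67], [0.24, 2.81], [-2.84, 2.84]. Speed limits (rad/s): [2.79, 2.79, 3.14, 3.14, 3.14, 3.14].

## Interface

Orientations are given as a unit quaternion [x, y, z, w].
In Python, from plant import ctrl gives the robot as it stands.
- The arm moves only by the tool step_arm, never from a script. Its arguments are lists of equal length, an entry for each row: "gripper": the gripper's target within -1 to 1 (shut at 1, half-way at 0, fully open at -1); "linear": the shift along the tool's x, y, z in m, a list of three; "delta_rot": the turn, a rotation vector about the tool's x, y, z in degrees, a list of three. A call has 1 to 20 rows; each row is the pose to reach, as a shift and turn from the pose commanded when the call began, along the tool's axes at that moment; what a row does not reach only later rows make up. A row lasts 1/8 s, in which the tool goes at most 62.5 mm and 10.7 degrees, less where a joint would pass 70% of its speed; a pose out of reach is approached as far as the arm can. A call with a gripper value outside its range is refused whole. The fingers move at their own pace and stop on an object; "grip_force" is the grip in N (left out, the last holds). Time passes only in rows, so rows that repeat a pose let the fingers close. It gives the time, the measured TCP pose, the force and the opening at its end, in the units of the state.
- ctrl.get_state(): the state, without advancing time (a new reading comes with each control period).
- ctrl.read_camera(name): name is "scene" or "top" or "wrist"; returns a dict with "frame" (420x560x3 uint8, red, green, blue), "fx", "fy", "cx", "cy" (pixels), "k1" (the pictures are not rectified: a ray, as slopes to the right and down, at radius r is drawn at 1 + k1 r^2 times it, then the intrinsics apply), "view" (4x4, takes a point from world to camera coordinates). Camera axes: x right, y down, z forward; pixel columns grow to the right and rows downward; lengths in m; the calibration is good to about 2 mm. A picture is of the moment at which its call begins. There is no depth.
- ctrl.sign_off(): hands the job in, once; it reports no verdict.
The state is a dict: "time": time; "qpos": joint angles; "dq": joint speeds; "joint_efforts": joint torques, N m; "eef_pos": TCP position; "tcp_rot": TCP orientation; "contact_force": force on the tool from outside, world axes, zero at the start; "wrist_torque": the same for the moment, N m; "opening": opening from 0.0 (shut) to 1.0 (fully open).
Only numpy, scipy, OpenCV 4.12 (cv2) and the standard library are available. Lean on these libraries where they do the work, as an engineer would, in place of code of your own. Each camera call takes 0.05 s, during which the arm holds its last target. There are 200 camera calls.

## Working session

There is one attempt and no reset: what is moved stays moved. The work goes in short steps, Python scripts to look and compute and a tool call to move; the robot and the scene stay as the last step left them, time stands still between calls to the robot, and variables do not carry over. Pictures are saved under pics/ and viewed, on a budget of 14 in all, crops included, one or two more only if the job needs it, and the job is handed in when it is done.

Besides the shell and the picture viewer there is one more tool, called after "Emit:" in YAML: its name, and indented under it one key for each argument. step_arm: Moves the arm, as the interface text tells. Its arguments: {"type":"object","properties":{"gripper":{"type":"array"},"linear":{"type":"array"},"delta_rot":{"type":"array"},"grip_force":{"type":"number"}},"required":["gripper","linear","delta_rot"]}

```bash
mkdir -p pics; ls; python3 - <<'E'
from plant import ctrl
import cv2,numpy as np
s=ctrl.get_state();print(s['eef_pos'],s['tcp_rot'],s['time'],ctrl.hold_point_z)
for n in ['scene','top','wrist']:
    c=ctrl.read_camera(n);cv2.imwrite(f'pics/{n}0.png',c['frame'][:,:,::-1])
    np.save(f'pics/{n}0.npy',c,allow_pickle=True)
    print(n,c['fx'],c['fy'],c['cx'],c['cy'],c['k1'],np.round(c['view'],3).tolist())
E
```

```text
pics
[0.19319844 0.64605488 0.22990527] [ 8.02101046e-01  5.97187098e-01 -1.08482971e-03  5.51951913e-04] 0.0 0.0187
scene 459.3146144772785 459.3146144772785 279.0363800776809 206.41808487744595 0.024402878038729644 [[0.849, 0.529, 0.005, -0.45], [0.333, -0.527, -0.782, -0.159], [-0.411, 0.665, -0.623, 1.248], [0.0, 0.0, 0.0, 1.0]]
top 416.49519321079106 416.49519321079106 289.7389947769865 209.34253048270693 -0.1123165050556446 [[0.012, -1.0, 0.021, -0.05], [-0.996, -0.014, -0.086, 0.535], [0.086, -0.02, -0.996, 0.756], [0.0, 0.0, 0.0, 1.0]]
wrist 360.7652673179032 360.7652673179032 280.94118470263305 203.1814208582641 -0.08904808431441875 [[0.287, 0.958, -0.001, -0.673], [0.909, -0.271, 0.318, -0.043], [0.304, -0.092, -0.948, 0.38], [0.0, 0.0, 0.0, 1.0]]
```

View pics/top0.png

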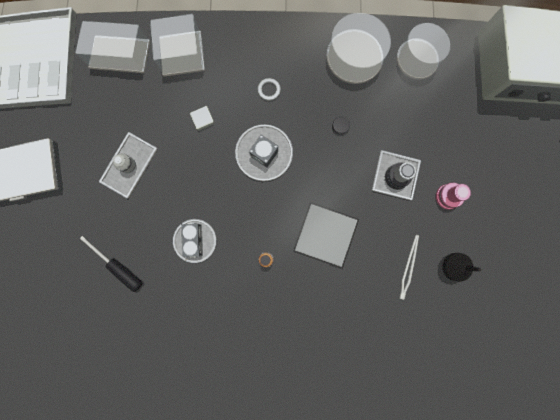

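View pics/scene0.png

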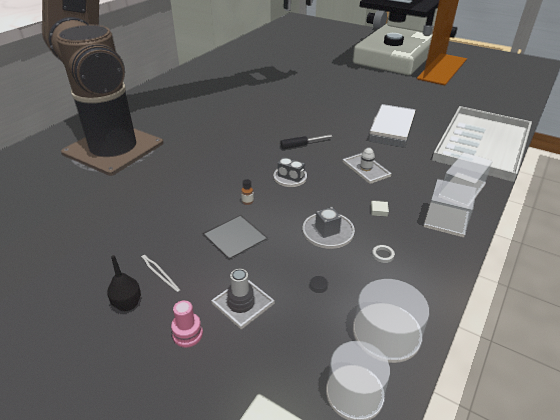

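Top view: the objective is in the oblong case (123,162), the cube in the large round case (264,150), the slider in the small round case (190,240) and the eyepiece in the square case (400,174). The mat is at (327,235) and the bottle at (266,260). 

Possible mix-ups:
- **Eyepiece:** the pink look-alike at (453,195) and the black blower at (458,267). The dark one at (400,174) is the one I want.
- **Cube:** the white block at (202,118).
- **Cases:** the clear lids at (110,40), (180,40), (360,40) and (425,45).

Next I'll take a close crop and fit the outlines.

```bash
cat > h.py <<'E'
import numpy as np,cv2
from scipy.optimize import brentq
def load(n): return np.load(f'pics/{n}.npy',allow_pickle=True).item()
def ray(c,u,v):
    d=np.array([(u-c['cx'])/c['fx'],(v-c['cy'])/c['fy']]); rd=np.hypot(*d)
    r=brentq(lambda r:r*(1+c['k1']*r*r)-rd,0,1.3) if rd>1e-9 else 0
    d=d*(r/rd if rd>1e-9 else 1); V=c['view']; R=V[:3,:3]
    return -R.T@V[:3,3], R.T@np.array([d[0],d[1],1.])
def plane(c,u,v,z):
    o,d=ray(c,u,v); return o+d*(z-o[2])/d[2]
def tri(a,pa,b,pb):
    o1,d1=ray(a,*pa);o2,d2=ray(b,*pb)
    t=np.linalg.lstsq(np.c_[d1,-d2],o2-o1,rcond=None)[0]
    p,q=o1+d1*t[0],o2+d2*t[1]; return (p+q)/2,np.linalg.norm(p-q)
def proj(c,p):
    q=c['view'][:3,:3]@np.asarray(p)+c['view'][:3,3]; x=q[:2]/q[2]; x=x*(1+c['k1']*(x@x))
    return x*c['fx']+[c['cx'],c['cy']]
def cases(c,lo=60,area=600):
    g=cv2.cvtColor(c['frame'],cv2.COLOR_RGB2GRAY)
    cs,_=cv2.findContours((g>lo).astype('uint8'),cv2.RETR_EXTERNAL,cv2.CHAIN_APPROX_NONE)
    return [k for k in cs if cv2.contourArea(k)>area]
E
python3 - <<'E'
from h import *
t=load('top0');s=load('scene0')
for k in cases(t):
    x,y,w,h=cv2.boundingRect(k)
    if y<70 or x<90 or x>430: continue
    P=np.array([plane(t,u,v,.009)[:2] for u,v in k[:,0]])*1000
    # rim plane outline in world mm
    H=cv2.convexHull(P.astype('float32'))
    r=cv2.minAreaRect(H);e=cv2.fitEllipse(H)
    print((x,y,w,h),'rect',np.round(r[0],1),np.round(r[1],1),round(r[2],1),'ell',np.round(e[0],1),np.round(e[1],1))
def crop(c,x0,y0,x1,y1,f): return cv2.resize(c['frame'][y0:y1,x0:x1,::-1],None,fx=f,fy=f,interpolation=cv2.INTER_CUBIC)
cv2.imwrite('pics/tc.png',crop(t,90,115,430,285,2.3));cv2.imwrite('pics/sc.png',crop(s,200,130,400,330,3))
E
```

```text
(no output)
```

View pics/tc.png

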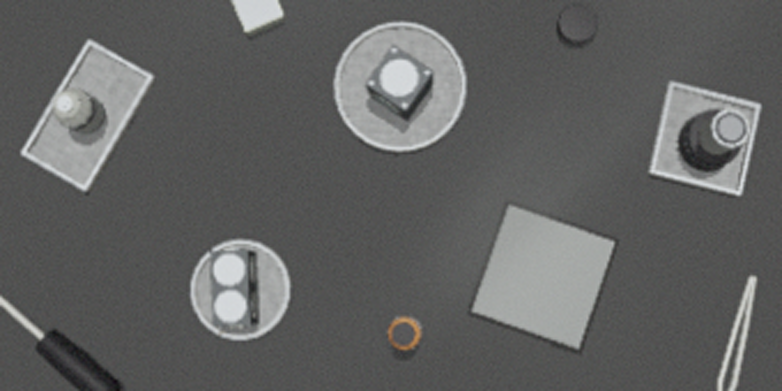

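View pics/sc.png

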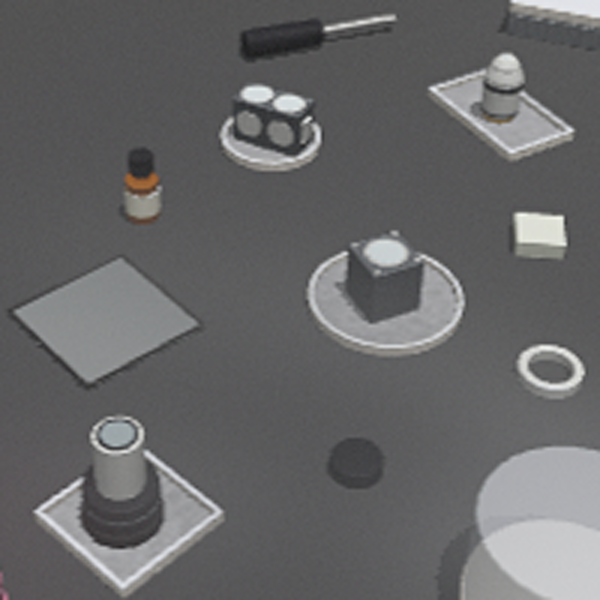

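Both crops confirm the choice: the eyepiece is dark with a bare aluminium barrel, top at crop (731,128). The cube has one window on top, and the slider has two. Now I'll triangulate.

```bash
cat > m.py <<'E'
from h import *
t=load('top0');s=load('scene0')
T=lambda p:(90+(p[0]+.5)/2.3-.5,115+(p[1]+.5)/2.3-.5)
S=lambda p:(200+(p[0]+.5)/3-.5,130+(p[1]+.5)/3-.5)
D=dict(oblong=((87.75,114.75),(505,110.75),.009),square=((705.75,138.5),(128,517),.009),large=((400,87),(386,296),.009),small=((240,289),(271,135),.009),
obj_tip=((68,102),(507,58),.059),eye_top=((731,128),(117,434),.075),cube_top=((399,77),(387,252),.047),sl_top=((230,289),(273,98),.043),
mat=((543.7,276.5),(105.7,319.7),.004),bottle=((404,333),(141,155),.058))
for n,(a,b,z) in D.items():
    p,e=tri(t,T(a),s,S(b)); print(n,np.round(p*1000,1),'res',round(e*1000,1),'plane',np.round(plane(t,*T(a),z)[:2]*1000,1), 'scene',np.round(plane(s,*S(b),z)[:2]*1000,1))
def rect(pts,z,f=T,c=t):
    P=np.array([plane(c,*f(p),z)[:2] for p in pts])*1000; r=cv2.minAreaRect(P.astype('float32'))
    L=[np.linalg.norm(P[i]-P[i-1]) for i in range(4)]; d=P-np.roll(P,1,0); print('sides',np.round(L,1),'dirs',np.round(np.degrees(np.arctan2(d[:,1],d[:,0])),1))
rect([(90,41),(153,75),(86,190),(22,153)],.009)
rect([(671,83),(760,104),(741,194),(651,173)],.009)
rect([(508,205),(616,240),(580,349),(471,312)],.004)
rect([(395,47),(433,72),(406,107),(368,82)],.047)
d=plane(t,*T((229,269)),.043)-plane(t,*T((231,307)),.043);print('slider dir',np.degrees(np.arctan2(d[1],d[0])),np.linalg.norm(d))
d=plane(s,*S((256,93)),.043)-plane(s,*S((290,103)),.043);print('slider dir',np.degrees(np.arctan2(d[1],d[0])),np.linalg.norm(d))
for k in cases(t,110,800):
    x,y,w,h=cv2.boundingRect(k)
    if y<70 or x<90 or x>430: continue
    H=cv2.convexHull((np.array([plane(t,u,v,.009)[:2] for u,v in k[:,0]])*1000).astype('float32'))
    r=cv2.minAreaRect(H);e=cv2.fitEllipse(H)
    print((x,y,w,h),'rect',np.round(r[0],1),np.round(r[1],1),round(r[2],1),'ell',np.round(e[0],1),np.round(e[1],1))
E
python3 m.py
```

```text
oblong [622.8 275.5   5.2] res 4.8 plane [620.  272.5] scene [626.1 272.3]
square [ 608.2 -251.4    5.3] res 1.1 plane [ 607.2 -250.7] scene [ 610.6 -253.4]
large [647.8   8.9   6.4] res 1.8 plane [646.4   8.3] scene [649.6   6.9]
small [475.7 138.    7. ] res 0.7 plane [475.4 137.4] scene [477.4 135.8]
obj_tip [621.  270.4  59.9] res 1.4 plane [620.6 270.3] scene [621.  272.5]
eye_top [ 604.6 -251.7   75.7] res 1.2 plane [ 604.3 -252.3] scene [ 604.7 -250.9]
cube_top [646.3   7.8  47.3] res 0.9 plane [646.    7.5] scene [646.5   8.5]
sl_top [475.7 138.8  42.8] res 1.7 plane [475.  138.2] scene [476.5 139.2]
mat [ 490.  -113.5    1.5] res 1.8 plane [ 489.3 -113.8] scene [ 492.5 -115.2]
bottle [443.5   0.   57.5] res 1.3 plane [ 4.43e+02 -4.00e-01] scene [ 4.445e+02 -1.000e-01]
sides [111.1  63.7 111.9  65.3] dirs [ -29.  -117.5  151.8   61.8]
sides [79.5 78.9 79.8 78.8] dirs [ -13.1 -101.9  166.9   77.9]
sides [94.3 95.2 95.8 95.6] dirs [ -18.5 -107.2  161.7   71.9]
sides [35.8 36.8 35.7 36.6] dirs [ -35.9 -123.1  143.8   57.1]
slider dir 4.686019215133882 0.03004037983067436
slider dir -176.20819812899393 0.030936551418295336
(173, 219, 44, 44) rect [475.3 136.8] [81.5 82.4] 1.0 ell [475.3 137.6] [83.  84.2]
(295, 204, 62, 63) rect [ 489.7 -112.9] [93.9 94.8] 71.3 ell [ 489.2 -113.4] [111.1 137.4]
(372, 150, 49, 50) rect [ 608.  -250.3] [83.3 82.8] 77.0 ell [ 608.8 -251. ] [ 96.3 118.7]
(99, 132, 58, 66) rect [620.5 273.6] [ 69.7 115.3] 61.4 ell [623.3 271.6] [ 76.9 178.9]
(235, 124, 58, 57) rect [648.    8.6] [110.4 110.3] 0.8 ell [648.    8.5] [111.2 112.2]
```

```bash
cat > plan.py <<'E'
import sys,numpy as np
from plant import ctrl
from scipy.spatial.transform import Rotation as R
# args: groups x,y,z(TCP mm),yaw(deg of tool x) -> shift (mm, tool axes), turn about tool z
s=ctrl.get_state();r=R.from_quat(s['tcp_rot']);M=r.as_matrix();y0=np.degrees(np.arctan2(M[1,0],M[0,0]))
print('t',round(s['time'],2),'pos',np.round(np.array(s['eef_pos'])*1000,1),'yaw',round(y0,1),'tilt',round(np.degrees(np.arccos(-M[2,2])),2),'q',np.round(s['qpos'],2),'open',round(s['opening'],3),'F',np.round(s['contact_force'],1))
for a in sys.argv[1:]:
    x,y,z,w=map(float,a.split(','))
    print(a,'->',np.round(M.T@(np.array([x,y,z])-np.array(s['eef_pos'])*1000),1),'rz',round((y0-w+90)%180-90,1))
E
python3 plan.py 621,271,110,73.3 621,271,11,73.3
```

```text
t 0.15 pos [193.3 646.2 230.2] yaw 73.3 tilt 0.11 q [ 1.13  0.29  1.58  0.    1.28 -0.15] open 1.002 F [0.5 0.2 0.3]
621,271,110,73.3 -> [-236.6  517.4  120.5] rz 0.0
621,271,11,73.3 -> [-236.4  517.4  219.5] rz 0.0
```

Emit:
step_arm:
  gripper: [-1, -1, -1, -1, -1, -1, -1, -1, -1, -1, -1, -1, -1, -1]
  linear:
    - [-0.237, 0.517, 0.06]
    - [-0.237, 0.517, 0.06]
    - [-0.237, 0.517, 0.06]
    - [-0.237, 0.517, 0.06]
    - [-0.237, 0.517, 0.06]
    - [-0.237, 0.517, 0.06]
    - [-0.237, 0.517, 0.06]
    - [-0.237, 0.517, 0.06]
    - [-0.237, 0.517, 0.06]
    - [-0.237, 0.517, 0.06]
    - [-0.237, 0.517, 0.06]
    - [-0.237, 0.517, 0.12]
    - [-0.237, 0.517, 0.12]
    - [-0.237, 0.517, 0.12]
  delta_rot:
    - [0, 0, 0]
    - [0, 0, 0]
    - [0, 0, 0]
    - [0, 0, 0]
    - [0, 0, 0]
    - [0, 0, 0]
    - [0, 0, 0]
    - [0, 0, 0]
    - [0, 0, 0]
    - [0, 0, 0]
    - [0, 0, 0]
    - [0, 0, 0]
    - [0, 0, 0]
    - [0, 0, 0]
  grip_force: 50

```text
time: 1.9
eef_pos: [0.6205, 0.2727, 0.1127]
tcp_rot: [0.802, 0.598, 0.0, 0.0]
contact_force: [1.2, 0.5, 0.9]
opening: 0.996
```

```bash
python3 plan.py 621,271,11,73.3; python3 - <<'E'
from plant import ctrl
import cv2,numpy as np
from h import proj
c=ctrl.read_camera('wrist');f=c['frame'][:,:,::-1].copy()
for p in [(.621,.271,.059),(.621,.271,.008)]:
    u=proj(c,p);print(np.round(u));cv2.drawMarker(f,tuple(int(round(a)) for a in u),(0,0,255),0,14,1)
cv2.imwrite('pics/w1.png',f)
E
```

```text
t 1.9 pos [620.5 272.7 112.7] yaw 73.4 tilt 0.05 q [ 0.26  0.4   1.65  0.    1.08 -1.02] open 0.996 F [1.2 0.5 0.9]
621,271,11,73.3 -> [ -1.6   0.9 101.7] rz 0.1
[280. 227.]
[280. 200.]
```

View pics/w1.png

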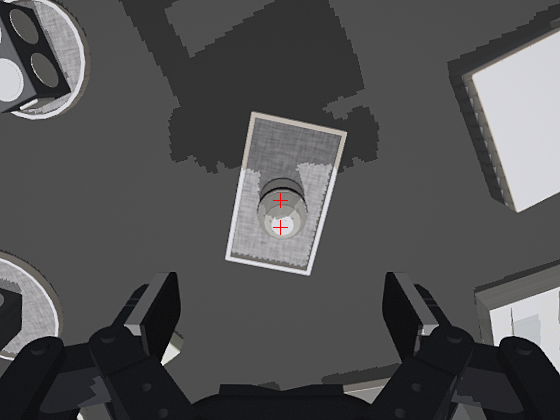

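The wrist view shows the objective's tip at (282,222), within 5 px of the predicted (280,227), and it sits midway between the fingers. Going down to grip.

Emit:
step_arm:
  gripper: [-1, -1, -1, -1, 1, 1, 1, 1, 1, 1, 1, 1]
  linear:
    - [0, 0, 0.05]
    - [0, 0, 0.09]
    - [0, 0, 0.1]
    - [0, 0, 0.1]
    - [0, 0, 0.1]
    - [0, 0, 0.1]
    - [0, 0, 0.1]
    - [0, 0, 0.1]
    - [0, 0, 0.1]
    - [0, 0, 0.1]
    - [0, 0, 0.1]
    - [0, 0, 0.1]
  delta_rot:
    - [0, 0, 0]
    - [0, 0, 0]
    - [0, 0, 0]
    - [0, 0, 0]
    - [0, 0, 0]
    - [0, 0, 0]
    - [0, 0, 0]
    - [0, 0, 0]
    - [0, 0, 0]
    - [0, 0, 0]
    - [0, 0, 0]
    - [0, 0, 0]

```text
time: 3.45
eef_pos: [0.6218, 0.2717, 0.0128]
tcp_rot: [0.802, 0.597, 0.001, 0.0]
contact_force: [0.4, 0.6, 5.8]
opening: 0.361
```

```bash
python3 plan.py 490,-113,110,73.3 490,-113,14,73.3
```

```text
t 3.45 pos [621.8 271.7  12.8] yaw 73.3 tilt 0.12 q [ 0.26  0.53  1.68  0.    0.93 -1.02] open 0.361 F [0.4 0.6 5.8]
490,-113,110,73.3 -> [-406.2  -15.8  -97.7] rz 0.0
490,-113,14,73.3 -> [-406.3  -16.    -1.7] rz 0.0
```

Gripped: opening 0.361 is about 31 mm. Carrying it to the mat.

Emit:
step_arm:
  gripper: [1, 1, 1, 1, 1, 1, 1, 1, 1, 1, 1, 1, 1, 1, 1, 1, 1, 1]
  linear:
    - [0, 0, -0.02]
    - [0, 0, -0.06]
    - [0, 0, -0.1]
    - [-0.04, -0.002, -0.1]
    - [-0.09, -0.004, -0.1]
    - [-0.14, -0.006, -0.1]
    - [-0.19, -0.008, -0.1]
    - [-0.24, -0.01, -0.1]
    - [-0.29, -0.012, -0.1]
    - [-0.34, -0.014, -0.1]
    - [-0.38, -0.015, -0.1]
    - [-0.406, -0.016, -0.1]
    - [-0.406, -0.016, -0.1]
    - [-0.406, -0.016, -0.06]
    - [-0.406, -0.016, -0.025]
    - [-0.406, -0.016, -0.01]
    - [-0.406, -0.016, -0.004]
    - [-0.406, -0.016, -0.002]
  delta_rot:
    - [0, 0, 0]
    - [0, 0, 0]
    - [0, 0, 0]
    - [0, 0, 0]
    - [0, 0, 0]
    - [0, 0, 0]
    - [0, 0, 0]
    - [0, 0, 0]
    - [0, 0, 0]
    - [0, 0, 0]
    - [0, 0, 0]
    - [0, 0, 0]
    - [0, 0, 0]
    - [0, 0, 0]
    - [0, 0, 0]
    - [0, 0, 0]
    - [0, 0, 0]
    - [0, 0, 0]

```text
time: 5.7
eef_pos: [0.49, -0.113, 0.0141]
tcp_rot: [0.802, 0.597, 0.0, 0.001]
contact_force: [-0.7, -0.2, -1.5]
opening: 0.359
```

```bash
python3 plan.py 476,138,110,94.2; python3 - <<'E'
from plant import ctrl
import cv2
c=ctrl.read_camera('wrist');cv2.imwrite('pics/w2.png',c['frame'][:,:,::-1])
E
```

```text
t 5.7 pos [ 490.  -113.    14.1] yaw 73.4 tilt 0.08 q [-0.43  0.21  2.12  0.    0.81 -1.71] open 0.359 F [-0.7 -0.2 -1.5]
476,138,110,94.2 -> [236.5 -85.1 -96.1] rz -20.8
```

View pics/w2.png

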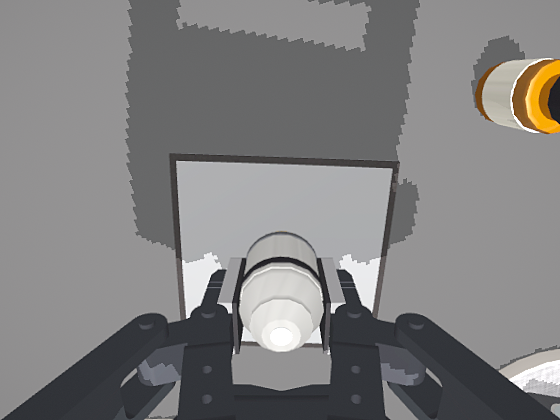

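The objective (tip at (281,335)) is upright in the jaws just over the mat, and the bottle at (520,95) is well clear. Lowering the last 2 mm, releasing, and going on to the slider.

Emit:
step_arm:
  gripper: [1, 1, -1, -1, -1, -1, -1, -1, -1, -1, -1, -1, -1, -1, -1]
  linear:
    - [0, 0, 0.001]
    - [0, 0, 0.002]
    - [0, 0, 0.002]
    - [0, 0, 0.002]
    - [0, 0, 0.002]
    - [0, 0, 0.002]
    - [0, 0, -0.03]
    - [0, 0, -0.08]
    - [0, 0, -0.1]
    - [0.05, -0.02, -0.1]
    - [0.11, -0.04, -0.1]
    - [0.17, -0.06, -0.1]
    - [0.22, -0.08, -0.1]
    - [0.237, -0.085, -0.1]
    - [0.237, -0.085, -0.1]
  delta_rot:
    - [0, 0, 0]
    - [0, 0, 0]
    - [0, 0, 0]
    - [0, 0, 0]
    - [0, 0, 0]
    - [0, 0, 0]
    - [0, 0, 0]
    - [0, 0, 0]
    - [0, 0, 0]
    - [0, 0, -6]
    - [0, 0, -12]
    - [0, 0, -18]
    - [0, 0, -21]
    - [0, 0, -21]
    - [0, 0, -21]

```text
time: 7.62
eef_pos: [0.4756, 0.1389, 0.1132]
tcp_rot: [0.679, 0.734, -0.0, 0.0]
contact_force: [0.2, -0.4, 0.8]
opening: 0.996
```

```bash
python3 plan.py 476,138,10,94.2; python3 - <<'E'
from plant import ctrl
import cv2,numpy as np
from h import proj
c=ctrl.read_camera('wrist');f=c['frame'][:,:,::-1].copy();np.save('pics/w3.npy',c,allow_pickle=True)
a=np.radians(4.2)
for k in (-1,1):
    u=proj(c,(.4755+k*.032*np.cos(a),.1385+k*.032*np.sin(a),.043));cv2.drawMarker(f,tuple(int(round(x)) for x in u),(0,0,255),0,14,1)
cv2.imwrite('pics/w3.png',f)
t=ctrl.read_camera('top');np.save('pics/top1.npy',t,allow_pickle=True)
E
```

```text
t 7.62 pos [475.6 138.9 113.2] yaw 94.4 tilt 0.03 q [ 0.08  0.02  2.11 -0.    1.01 -1.57] open 0.996 F [ 0.2 -0.4  0.8]
476,138,10,94.2 -> [ -0.9   0.3 103.2] rz 0.2
```

View pics/w3.png

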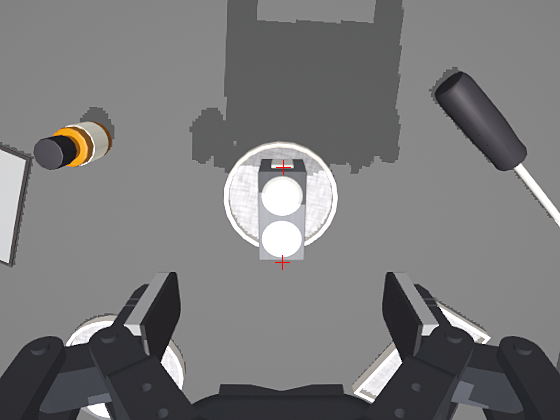

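The slider's windows are at (282,196) and (281,239). It is aligned and the markers fall on its ends. Going down to grip.

Emit:
step_arm:
  gripper: [-1, -1, -1, -1, 1, 1, 1, 1, 1, 1, 1, 1, 1, 1, 1]
  linear:
    - [-0.001, 0, 0.05]
    - [-0.001, 0, 0.09]
    - [-0.001, 0, 0.102]
    - [-0.001, 0, 0.102]
    - [-0.001, 0, 0.102]
    - [-0.001, 0, 0.102]
    - [-0.001, 0, 0.102]
    - [-0.001, 0, 0.102]
    - [-0.001, 0, 0.102]
    - [-0.001, 0, 0.102]
    - [-0.001, 0, 0.102]
    - [-0.001, 0, 0.102]
    - [-0.001, 0, 0.09]
    - [-0.001, 0, 0.05]
    - [-0.001, 0, 0.0]
  delta_rot:
    - [0, 0, 0]
    - [0, 0, 0]
    - [0, 0, 0]
    - [0, 0, 0]
    - [0, 0, 0]
    - [0, 0, 0]
    - [0, 0, 0]
    - [0, 0, 0]
    - [0, 0, 0]
    - [0, 0, 0]
    - [0, 0, 0]
    - [0, 0, 0]
    - [0, 0, 0]
    - [0, 0, 0]
    - [0, 0, 0]

```text
time: 9.6
eef_pos: [0.4738, 0.1372, 0.1129]
tcp_rot: [0.68, 0.733, -0.002, -0.002]
contact_force: [0.1, 0.7, -1.6]
opening: 0.342
```

```bash
python3 plan.py 621,273,12,61.7
```

```text
t 9.6 pos [473.8 137.2 112.9] yaw 94.3 tilt 0.26 q [ 0.08  0.02  2.11 -0.    1.02 -1.57] open 0.342 F [ 0.1  0.7 -1.6]
621,273,12,61.7 -> [124.3 157.5 100.2] rz 32.6
```

Emit:
step_arm:
  gripper: [1, 1, 1, 1, 1, 1, 1, 1, 1, 1, 1, 1, 1]
  linear:
    - [0.03, 0.038, 0]
    - [0.06, 0.076, 0]
    - [0.09, 0.114, 0]
    - [0.115, 0.146, 0]
    - [0.124, 0.157, 0]
    - [0.124, 0.157, 0]
    - [0.124, 0.157, 0.03]
    - [0.124, 0.157, 0.065]
    - [0.124, 0.157, 0.085]
    - [0.124, 0.157, 0.093]
    - [0.124, 0.157, 0.097]
    - [0.124, 0.157, 0.099]
    - [0.124, 0.157, 0.099]
  delta_rot:
    - [0, 0, 7]
    - [0, 0, 14]
    - [0, 0, 21]
    - [0, 0, 28]
    - [0, 0, 32.6]
    - [0, 0, 32.6]
    - [0, 0, 32.6]
    - [0, 0, 32.6]
    - [0, 0, 32.6]
    - [0, 0, 32.6]
    - [0, 0, 32.6]
    - [0, 0, 32.6]
    - [0, 0, 32.6]

```text
time: 11.22
eef_pos: [0.6235, 0.2732, 0.0153]
tcp_rot: [0.858, 0.513, 0.001, 0.0]
contact_force: [0.1, -0.3, -2.0]
opening: 0.344
```

```bash
python3 plan.py 621,273,12,61.7; python3 - <<'E'
from plant import ctrl
import cv2
c=ctrl.read_camera('wrist');cv2.imwrite('pics/w4.png',c['frame'][:,:,::-1])
E
```

```text
t 11.22 pos [623.5 273.2  15.3] yaw 61.7 tilt 0.09 q [ 0.26  0.53  1.68 -0.    0.93 -0.81] open 0.344 F [ 0.1 -0.3 -2. ]
621,273,12,61.7 -> [-1.3 -2.2  3.3] rz 0.0
```

View pics/w4.png

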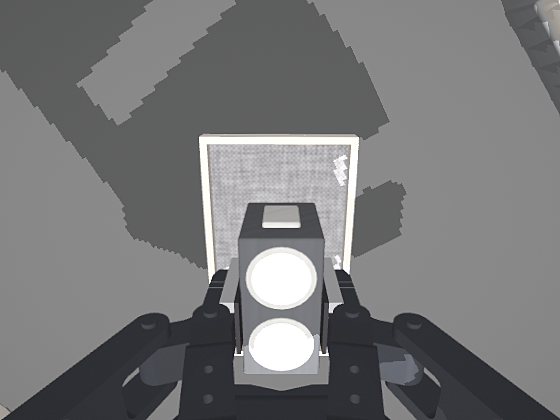

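The slider's windows are at (281,277) and (281,343), and it is square and central between the oblong case's walls. Seating and releasing it.

Emit:
step_arm:
  gripper: [1, 1, 1, 1, 1, -1, -1, -1, -1, -1, -1, -1, -1]
  linear:
    - [0, -0.001, 0.001]
    - [0, -0.001, 0.002]
    - [0, -0.001, 0.003]
    - [0, -0.001, 0.003]
    - [0, -0.001, 0.003]
    - [0, -0.001, 0.003]
    - [0, -0.001, 0.003]
    - [0, -0.001, 0.003]
    - [0, -0.001, 0.003]
    - [0, -0.001, -0.02]
    - [0, -0.001, -0.06]
    - [0, -0.001, -0.1]
    - [0, -0.001, -0.1]
  delta_rot:
    - [0, 0, 0]
    - [0, 0, 0]
    - [0, 0, 0]
    - [0, 0, 0]
    - [0, 0, 0]
    - [0, 0, 0]
    - [0, 0, 0]
    - [0, 0, 0]
    - [0, 0, 0]
    - [0, 0, 0]
    - [0, 0, 0]
    - [0, 0, 0]
    - [0, 0, 0]

```text
time: 12.9
eef_pos: [0.6256, 0.2745, 0.1216]
tcp_rot: [0.858, 0.513, 0.006, 0.002]
contact_force: [-0.6, 0.3, 0.3]
opening: 1.002
```

```bash
python3 plan.py 490,-113,110,73.3 490,-113,13,73.3; python3 - <<'E'
from plant import ctrl
import cv2,numpy as np
from h import *
t=load('top1');s=ctrl.read_camera('scene')
def cr(c,p,w,f):
    u=proj(c,p).astype(int);return cv2.resize(c['frame'][u[1]-w:u[1]+w,u[0]-w:u[0]+w,::-1],(400,400),interpolation=2)
np.save('pics/s1.npy',s,allow_pickle=True)
cv2.imwrite('pics/mix.png',np.hstack([cr(s,(.621,.273,.02),40,5),cr(s,(.49,-.113,.02),40,5)]))
E
```

```text
t 12.9 pos [625.6 274.5 121.6] yaw 61.8 tilt 0.68 q [ 0.27  0.4   1.64 -0.    1.09 -0.81] open 1.002 F [-0.6  0.3  0.3]
490,-113,110,73.3 -> [-405.6   63.9    8.9] rz -11.5
490,-113,13,73.3 -> [-406.4   63.1  105.9] rz -11.5
```

View pics/mix.png

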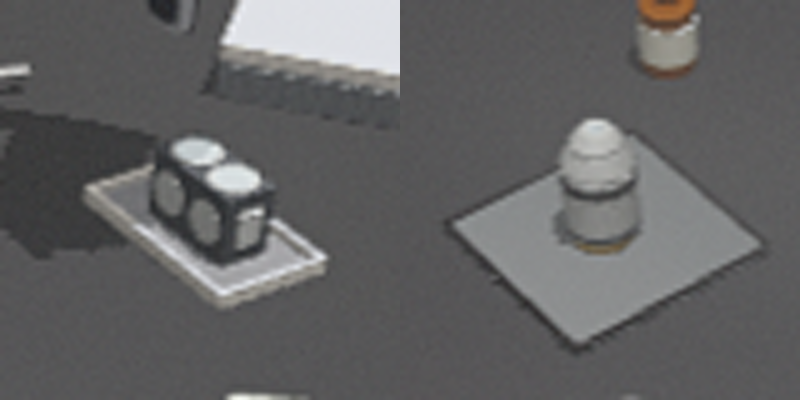

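The slider (left, about (210,200)) stands central in its case, and the objective (right, (600,190)) is upright on the mat. Now fetching the objective.

Emit:
step_arm:
  gripper: [-1, -1, -1, -1, -1, -1, -1, -1, -1, -1, -1, -1, -1]
  linear:
    - [-0.06, 0.009, 0.0]
    - [-0.12, 0.019, 0.0]
    - [-0.18, 0.028, 0.0]
    - [-0.24, 0.038, 0.0]
    - [-0.3, 0.047, 0.0]
    - [-0.36, 0.057, 0.0]
    - [-0.405, 0.064, 0.0]
    - [-0.405, 0.064, 0.0]
    - [-0.405, 0.064, 0.0]
    - [-0.405, 0.064, 0.05]
    - [-0.405, 0.064, 0.09]
    - [-0.405, 0.064, 0.1]
    - [-0.405, 0.064, 0.1]
  delta_rot:
    - [0, 0, -3]
    - [0, 0, -6]
    - [0, 0, -9]
    - [0, 0, -11.5]
    - [0, 0, -11.5]
    - [0, 0, -11.5]
    - [0, 0, -11.5]
    - [0, 0, -11.5]
    - [0, 0, -11.5]
    - [0, 0, -11.5]
    - [0, 0, -11.5]
    - [0, 0, -11.5]
    - [0, 0, -11.5]

```text
time: 14.58
eef_pos: [0.4867, -0.1127, 0.0141]
tcp_rot: [0.802, 0.597, -0.0, -0.001]
contact_force: [-1.3, 0.1, -0.1]
opening: 0.997
```

```bash
python3 plan.py 490,-113,13,73.3
```

```text
t 14.57 pos [ 486.7 -112.7   14.1] yaw 73.3 tilt 0.07 q [-0.43  0.2   2.13  0.    0.81 -1.71] open 0.997 F [-1.3  0.1 -0.1]
490,-113,13,73.3 -> [0.6 3.2 1.1] rz 0.0
```

Emit:
step_arm:
  gripper: [-1, 1, 1, 1, 1, 1, 1, 1, 1, 1, 1, 1, 1]
  linear:
    - [0, 0.003, 0.001]
    - [0, 0.003, 0.001]
    - [0, 0.003, 0.001]
    - [0, 0.003, 0.001]
    - [0, 0.003, 0.001]
    - [0, 0.003, 0.001]
    - [0, 0.003, 0.001]
    - [0, 0.003, 0.001]
    - [0, 0.003, 0.001]
    - [0, 0.003, -0.02]
    - [0, 0.003, -0.06]
    - [0, 0.003, -0.1]
    - [0, 0.003, -0.1]
  delta_rot:
    - [0, 0, 0]
    - [0, 0, 0]
    - [0, 0, 0]
    - [0, 0, 0]
    - [0, 0, 0]
    - [0, 0, 0]
    - [0, 0, 0]
    - [0, 0, 0]
    - [0, 0, 0]
    - [0, 0, 0]
    - [0, 0, 0]
    - [0, 0, 0]
    - [0, 0, 0]

```text
time: 16.2
eef_pos: [0.4915, -0.1155, 0.1173]
tcp_rot: [0.803, 0.597, 0.002, 0.003]
contact_force: [0.0, -0.5, -1.0]
opening: 0.355
```

```bash
python3 plan.py 475.5,137.5,113,73.3 475.5,137.5,13,73.3
```

```text
t 16.2 pos [ 491.5 -115.5  117.3] yaw 73.2 tilt 0.4 q [-0.43  0.03  2.09 -0.    1.01 -1.71] open 0.355 F [ 0.  -0.5 -1. ]
475.5,137.5,113,73.3 -> [237.6 -88.2   3.4] rz -0.1
475.5,137.5,13,73.3 -> [237.7 -88.9 103.4] rz -0.1
```

Emit:
step_arm:
  gripper: [1, 1, 1, 1, 1, 1, 1, 1, 1, 1, 1, 1, 1, 1]
  linear:
    - [0.03, -0.011, 0]
    - [0.075, -0.028, 0]
    - [0.125, -0.046, 0]
    - [0.175, -0.065, 0]
    - [0.22, -0.081, 0]
    - [0.237, -0.088, 0]
    - [0.237, -0.088, 0]
    - [0.237, -0.088, 0.04]
    - [0.237, -0.088, 0.075]
    - [0.237, -0.088, 0.09]
    - [0.237, -0.088, 0.096]
    - [0.237, -0.088, 0.099]
    - [0.237, -0.088, 0.1]
    - [0.237, -0.088, 0.1]
  delta_rot:
    - [0, 0, 0]
    - [0, 0, 0]
    - [0, 0, 0]
    - [0, 0, 0]
    - [0, 0, 0]
    - [0, 0, 0]
    - [0, 0, 0]
    - [0, 0, 0]
    - [0, 0, 0]
    - [0, 0, 0]
    - [0, 0, 0]
    - [0, 0, 0]
    - [0, 0, 0]
    - [0, 0, 0]

```text
time: 17.95
eef_pos: [0.4743, 0.1379, 0.0152]
tcp_rot: [0.803, 0.597, 0.001, 0.0]
contact_force: [0.0, 0.2, -1.6]
opening: 0.357
```

```bash
python3 plan.py 475.5,137.5,12.5,73.3
```

```text
t 17.95 pos [474.3 137.9  15.2] yaw 73.2 tilt 0.1 q [ 0.08  0.19  2.14 -0.    0.81 -1.2 ] open 0.357 F [ 0.   0.2 -1.6]
475.5,137.5,12.5,73.3 -> [-0.1  1.3  2.7] rz -0.1
```

Still hanging (Fz −1.6 N). Lowering 3 mm, releasing and rising.

Emit:
step_arm:
  gripper: [1, 1, 1, 1, -1, -1, -1, -1, -1, -1, -1, -1, -1]
  linear:
    - [0, 0.001, 0.001]
    - [0, 0.001, 0.002]
    - [0, 0.001, 0.003]
    - [0, 0.001, 0.003]
    - [0, 0.001, 0.003]
    - [0, 0.001, 0.003]
    - [0, 0.001, 0.003]
    - [0, 0.001, 0.003]
    - [0, 0.001, -0.02]
    - [0, 0.001, -0.06]
    - [0, 0.001, -0.1]
    - [0, 0.001, -0.12]
    - [0, 0.001, -0.12]
  delta_rot:
    - [0, 0, 0]
    - [0, 0, 0]
    - [0, 0, 0]
    - [0, 0, 0]
    - [0, 0, 0]
    - [0, 0, 0]
    - [0, 0, 0]
    - [0, 0, 0]
    - [0, 0, 0]
    - [0, 0, 0]
    - [0, 0, 0]
    - [0, 0, 0]
    - [0, 0, 0]

```text
time: 19.58
eef_pos: [0.4759, 0.1377, 0.1362]
tcp_rot: [0.803, 0.597, 0.002, 0.001]
contact_force: [-0.6, 0.7, 0.1]
opening: 1.003
```

```bash
python3 plan.py 604.5,-251.7,135,13.3 604.5,-251.7,135,-17 604.5,-251.7,37,13.3
```

```text
t 19.57 pos [475.9 137.7 136.2] yaw 73.2 tilt 0.26 q [ 0.08 -0.01  2.09  0.    1.06 -1.2 ] open 1.003 F [-0.6  0.7  0.1]
604.5,-251.7,135,13.3 -> [-335.8  235.5    1.6] rz 59.9
604.5,-251.7,135,-17 -> [-335.8  235.5    1.6] rz -89.8
604.5,-251.7,37,13.3 -> [-335.9  235.1   99.6] rz 59.9
```

Emit:
step_arm:
  gripper: [-1, -1, -1, -1, -1, -1, -1, -1, -1, -1]
  linear:
    - [-0.05, 0.035, 0]
    - [-0.1, 0.07, 0]
    - [-0.15, 0.105, 0]
    - [-0.2, 0.14, 0]
    - [-0.25, 0.175, 0]
    - [-0.3, 0.21, 0]
    - [-0.336, 0.235, 0]
    - [-0.336, 0.235, 0]
    - [-0.336, 0.235, 0]
    - [-0.336, 0.235, 0]
  delta_rot:
    - [0, 0, 9]
    - [0, 0, 18]
    - [0, 0, 27]
    - [0, 0, 36]
    - [0, 0, 45]
    - [0, 0, 54]
    - [0, 0, 60]
    - [0, 0, 60]
    - [0, 0, 60]
    - [0, 0, 60]

```text
time: 20.82
eef_pos: [0.602, -0.2503, 0.1334]
tcp_rot: [0.993, 0.116, -0.001, -0.001]
contact_force: [-0.0, 0.7, 0.5]
opening: 1.001
```

```bash
python3 plan.py 604.5,-251.7,37,13.3; python3 - <<'E'
from plant import ctrl
import cv2,numpy as np
from h import proj
c=ctrl.read_camera('wrist');f=c['frame'][:,:,::-1].copy()
u=proj(c,(.6045,-.2517,.075));print(u);cv2.drawMarker(f,tuple(int(round(x)) for x in u),(0,0,255),0,14,1)
cv2.imwrite('pics/w5.png',f)
E
```

```text
t 20.82 pos [ 602.  -250.3  133.4] yaw 13.3 tilt 0.11 q [-0.55  0.33  1.71  0.    1.1  -0.78] open 1.001 F [-0.   0.7  0.5]
604.5,-251.7,37,13.3 -> [ 2.2  2.1 96.4] rz 0.0
[282.71210869 226.34425551]
```

View pics/w5.png

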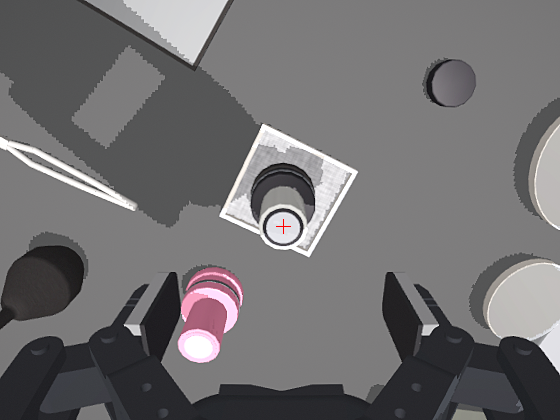

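The marker falls on the dark eyepiece's barrel top (283,226). The pink look-alike (top at (200,345)) stands about 70 mm off to the side, clear of the fingers. Going down.

Emit:
step_arm:
  gripper: [-1, -1, -1, -1, 1, 1, 1, 1, 1, 1, 1, 1, 1, 1, 1, 1]
  linear:
    - [0.001, 0.001, 0.05]
    - [0.001, 0.001, 0.085]
    - [0.001, 0.001, 0.096]
    - [0.001, 0.001, 0.096]
    - [0.001, 0.001, 0.096]
    - [0.001, 0.001, 0.096]
    - [0.001, 0.001, 0.096]
    - [0.001, 0.001, 0.096]
    - [0.001, 0.001, 0.096]
    - [0.001, 0.001, 0.096]
    - [0.001, 0.001, 0.096]
    - [0.001, 0.001, 0.096]
    - [0.001, 0.001, 0.08]
    - [0.001, 0.001, 0.04]
    - [0.001, 0.001, 0]
    - [0.001, 0.001, 0]
  delta_rot:
    - [0, 0, 0]
    - [0, 0, 0]
    - [0, 0, 0]
    - [0, 0, 0]
    - [0, 0, 0]
    - [0, 0, 0]
    - [0, 0, 0]
    - [0, 0, 0]
    - [0, 0, 0]
    - [0, 0, 0]
    - [0, 0, 0]
    - [0, 0, 0]
    - [0, 0, 0]
    - [0, 0, 0]
    - [0, 0, 0]
    - [0, 0, 0]

```text
time: 22.88
eef_pos: [0.6062, -0.254, 0.1392]
tcp_rot: [0.993, 0.115, 0.004, 0.003]
contact_force: [-0.7, 0.1, -1.9]
opening: 0.338
```

```bash
python3 plan.py 490,-113,40,13.3
```

```text
t 22.88 pos [ 606.2 -254.   139.2] yaw 13.2 tilt 0.51 q [-0.55  0.33  1.7   0.    1.1  -0.78] open 0.338 F [-0.7  0.1 -1.9]
490,-113,40,13.3 -> [ -81.4 -164.5   97.7] rz -0.1
```

Emit:
step_arm:
  gripper: [1, 1, 1, 1, 1, 1, 1, 1, 1, 1, 1, 1, 1, 1]
  linear:
    - [-0.015, -0.03, 0]
    - [-0.035, -0.07, 0]
    - [-0.056, -0.113, 0]
    - [-0.074, -0.148, 0]
    - [-0.081, -0.164, 0]
    - [-0.081, -0.164, 0]
    - [-0.081, -0.164, 0.04]
    - [-0.081, -0.164, 0.07]
    - [-0.081, -0.164, 0.085]
    - [-0.081, -0.164, 0.09]
    - [-0.081, -0.164, 0.093]
    - [-0.081, -0.164, 0.094]
    - [-0.081, -0.164, 0.094]
    - [-0.081, -0.164, 0.094]
  delta_rot:
    - [0, 0, 0]
    - [0, 0, 0]
    - [0, 0, 0]
    - [0, 0, 0]
    - [0, 0, 0]
    - [0, 0, 0]
    - [0, 0, 0]
    - [0, 0, 0]
    - [0, 0, 0]
    - [0, 0, 0]
    - [0, 0, 0]
    - [0, 0, 0]
    - [0, 0, 0]
    - [0, 0, 0]

```text
time: 24.62
eef_pos: [0.4878, -0.1117, 0.0409]
tcp_rot: [0.993, 0.115, 0.0, 0.0]
contact_force: [-0.4, 0.4, -2.0]
opening: 0.336
```

```bash
python3 plan.py 490,-113,40,13.3
```

```text
t 24.62 pos [ 487.8 -111.7   40.9] yaw 13.2 tilt 0.07 q [-0.43  0.15  2.12 -0.    0.86 -0.66] open 0.336 F [-0.4  0.4 -2. ]
490,-113,40,13.3 -> [1.8 1.8 0.9] rz -0.1
```

Emit:
step_arm:
  gripper: [1, 1, 1, -1, -1, -1, -1, -1, -1, -1, -1]
  linear:
    - [0, 0, 0.001]
    - [0, 0, 0.002]
    - [0, 0, 0.002]
    - [0, 0, 0.002]
    - [0, 0, 0.002]
    - [0, 0, 0.002]
    - [0, 0, 0.002]
    - [0, 0, -0.02]
    - [0, 0, -0.06]
    - [0, 0, -0.09]
    - [0, 0, -0.09]
  delta_rot:
    - [0, 0, 0]
    - [0, 0, 0]
    - [0, 0, 0]
    - [0, 0, 0]
    - [0, 0, 0]
    - [0, 0, 0]
    - [0, 0, 0]
    - [0, 0, 0]
    - [0, 0, 0]
    - [0, 0, 0]
    - [0, 0, 0]

```text
time: 26.0
eef_pos: [0.4893, -0.1124, 0.1331]
tcp_rot: [0.993, 0.115, 0.003, 0.002]
contact_force: [0.2, 0.2, -0.6]
opening: 1.003
```

```bash
python3 plan.py 646.5,8,113,55.5
```

```text
t 26.0 pos [ 489.3 -112.4  133.1] yaw 13.2 tilt 0.36 q [-0.43  0.01  2.08 -0.    1.05 -0.66] open 1.003 F [ 0.2  0.2 -0.6]
646.5,8,113,55.5 -> [180.5 -81.3  20.7] rz -42.3
```

Emit:
step_arm:
  gripper: [-1, -1, -1, -1, -1, -1, -1, -1, -1]
  linear:
    - [0.045, -0.02, 0]
    - [0.09, -0.04, 0]
    - [0.135, -0.06, 0]
    - [0.17, -0.077, 0.01]
    - [0.18, -0.081, 0.02]
    - [0.18, -0.081, 0.02]
    - [0.18, -0.081, 0.02]
    - [0.18, -0.081, 0.02]
    - [0.18, -0.081, 0.02]
  delta_rot:
    - [0, 0, -9]
    - [0, 0, -18]
    - [0, 0, -27]
    - [0, 0, -36]
    - [0, 0, -42]
    - [0, 0, -42]
    - [0, 0, -42]
    - [0, 0, -42]
    - [0, 0, -42]

```text
time: 27.12
eef_pos: [0.6441, 0.008, 0.1109]
tcp_rot: [0.886, 0.463, 0.0, 0.0]
contact_force: [-0.6, -0.2, 0.5]
opening: 0.999
```

```bash
python3 plan.py 646.5,8,14,55.5; python3 - <<'E'
from plant import ctrl
import cv2,numpy as np
from h import *
c=ctrl.read_camera('wrist');f=c['frame'][:,:,::-1].copy()
a=np.radians(-34.5)
for i,j in [(1,1),(1,-1),(-1,-1),(-1,1)]:
    u=proj(c,(.6465+.02*(i*np.cos(a)-j*np.sin(a)),.008+.02*(i*np.sin(a)+j*np.cos(a)),.047));cv2.drawMarker(f,tuple(int(round(x)) for x in u),(0,0,255),0,10,1)
s=ctrl.read_camera('scene')
cv2.imwrite('pics/w6.png',np.hstack([cv2.resize(f,(400,300)),cv2.resize(s['frame'][140:290,200:400,::-1],(400,300))]))
E
```

```text
t 27.12 pos [644.1   8.  110.9] yaw 55.2 tilt 0.05 q [-0.14  0.34  1.74 -0.    1.06 -1.11] open 0.999 F [-0.6 -0.2  0.5]
646.5,8,14,55.5 -> [ 1.4  1.9 96.9] rz -0.3
```

View pics/w6.png

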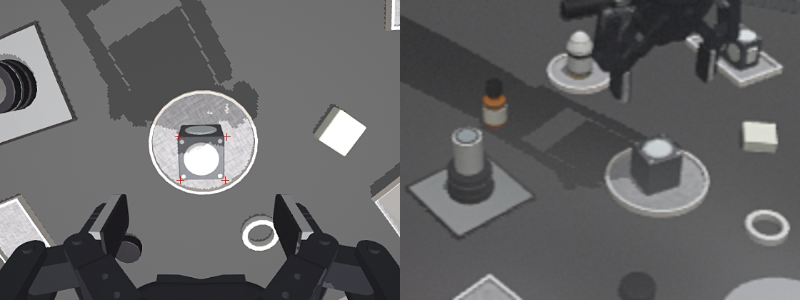

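Left (wrist): the markers match the cube's corners around (202,158). Right (scene): the eyepiece is upright on the mat at (470,165) and the objective stands in the small case at (580,60). Gripping the cube.

Emit:
step_arm:
  gripper: [-1, -1, -1, -1, 1, 1, 1, 1, 1, 1, 1, 1, 1, 1, 1, 1]
  linear:
    - [0, 0.001, 0.05]
    - [0, 0.001, 0.085]
    - [0, 0.001, 0.096]
    - [0, 0.001, 0.096]
    - [0, 0.001, 0.096]
    - [0, 0.001, 0.096]
    - [0, 0.001, 0.096]
    - [0, 0.001, 0.096]
    - [0, 0.001, 0.096]
    - [0, 0.001, 0.096]
    - [0, 0.001, 0.096]
    - [0, 0.001, 0.096]
    - [0, 0.001, 0.08]
    - [0, 0.001, 0.04]
    - [0, 0.001, 0]
    - [0, 0.001, 0]
  delta_rot:
    - [0, 0, 0]
    - [0, 0, 0]
    - [0, 0, 0]
    - [0, 0, 0]
    - [0, 0, 0]
    - [0, 0, 0]
    - [0, 0, 0]
    - [0, 0, 0]
    - [0, 0, 0]
    - [0, 0, 0]
    - [0, 0, 0]
    - [0, 0, 0]
    - [0, 0, 0]
    - [0, 0, 0]
    - [0, 0, 0]
    - [0, 0, 0]

```text
time: 29.22
eef_pos: [0.6475, 0.0076, 0.1152]
tcp_rot: [0.886, 0.464, 0.003, 0.002]
contact_force: [0.6, 0.2, -0.7]
opening: 0.457
```

```bash
python3 plan.py 608,-251,14,77.5
```

```text
t 29.23 pos [647.5   7.6 115.2] yaw 55.2 tilt 0.48 q [-0.14  0.34  1.74  0.    1.06 -1.11] open 0.457 F [ 0.6  0.2 -0.7]
608,-251,14,77.5 -> [-235.4  114.2  101.2] rz -22.3
```

Gripped (0.457, about 39 mm). I'll set it down with the jaws at yaw −12.5°, square to the case and well away from the pink piece.

Emit:
step_arm:
  gripper: [1, 1, 1, 1, 1, 1, 1, 1, 1, 1, 1, 1, 1, 1, 1, 1, 1]
  linear:
    - [-0.02, 0.01, 0]
    - [-0.05, 0.024, 0]
    - [-0.085, 0.041, 0]
    - [-0.12, 0.058, 0]
    - [-0.155, 0.075, 0]
    - [-0.19, 0.092, 0]
    - [-0.22, 0.107, 0]
    - [-0.235, 0.114, 0]
    - [-0.235, 0.114, 0]
    - [-0.235, 0.114, 0]
    - [-0.235, 0.114, 0.04]
    - [-0.235, 0.114, 0.07]
    - [-0.235, 0.114, 0.085]
    - [-0.235, 0.114, 0.09]
    - [-0.235, 0.114, 0.094]
    - [-0.235, 0.114, 0.095]
    - [-0.235, 0.114, 0.095]
  delta_rot:
    - [0, 0, 7]
    - [0, 0, 16]
    - [0, 0, 25]
    - [0, 0, 34]
    - [0, 0, 43]
    - [0, 0, 52]
    - [0, 0, 61]
    - [0, 0, 68]
    - [0, 0, 68]
    - [0, 0, 68]
    - [0, 0, 68]
    - [0, 0, 68]
    - [0, 0, 68]
    - [0, 0, 68]
    - [0, 0, 68]
    - [0, 0, 68]
    - [0, 0, 68]

```text
time: 31.35
eef_pos: [0.6051, -0.2505, 0.0162]
tcp_rot: [0.994, -0.111, 0.001, 0.0]
contact_force: [-0.0, -0.9, -1.4]
opening: 0.461
```

```bash
python3 plan.py 608,-251,14,-12.5; python3 - <<'E'
from plant import ctrl
import cv2
c=ctrl.read_camera('wrist');cv2.imwrite('pics/w7.png',c['frame'][:,:,::-1])
E
```

```text
t 31.35 pos [ 605.1 -250.5   16.2] yaw -12.8 tilt 0.08 q [-0.55  0.49  1.74 -0.    0.91 -0.32] open 0.461 F [-0.  -0.9 -1.4]
608,-251,14,-12.5 -> [ 2.9 -0.2  2.2] rz -0.3
```

View pics/w7.png

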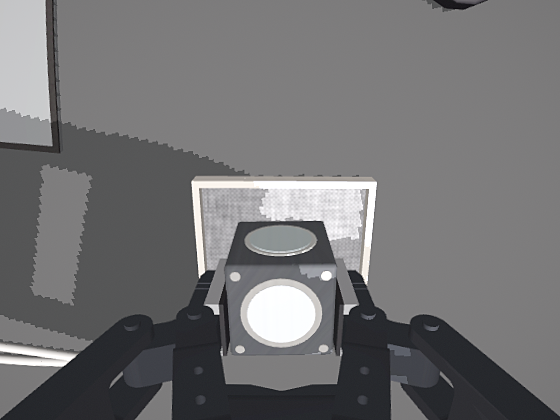

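The cube's window (281,314) is central and the cube is square to the case walls (195–375). Shifting 2 mm, seating, releasing and rising.

Emit:
step_arm:
  gripper: [1, 1, 1, 1, -1, -1, -1, -1, -1, -1, -1, -1, -1]
  linear:
    - [0.002, 0, 0.001]
    - [0.002, 0, 0.002]
    - [0.002, 0, 0.003]
    - [0.002, 0, 0.003]
    - [0.002, 0, 0.003]
    - [0.002, 0, 0.003]
    - [0.002, 0, 0.003]
    - [0.002, 0, 0.003]
    - [0.002, 0, -0.02]
    - [0.002, 0, -0.06]
    - [0.002, 0, -0.1]
    - [0.002, 0, -0.125]
    - [0.002, 0, -0.125]
  delta_rot:
    - [0, 0, 0]
    - [0, 0, 0]
    - [0, 0, 0]
    - [0, 0, 0]
    - [0, 0, 0]
    - [0, 0, 0]
    - [0, 0, 0]
    - [0, 0, 0]
    - [0, 0, 0]
    - [0, 0, 0]
    - [0, 0, 0]
    - [0, 0, 0]
    - [0, 0, 0]

```text
time: 33.02
eef_pos: [0.6086, -0.2518, 0.1453]
tcp_rot: [0.994, -0.111, 0.004, 0.002]
contact_force: [0.3, -0.3, -0.3]
opening: 0.999
```

```bash
python3 plan.py 489,-112.5,135,13.3 489,-112.5,38,13.3
```

```text
t 33.02 pos [ 608.6 -251.8  145.3] yaw -12.8 tilt 0.47 q [-0.55  0.32  1.69  0.    1.12 -0.32] open 0.999 F [ 0.3 -0.3 -0.3]
489,-112.5,135,13.3 -> [-147.4 -109.4    8.8] rz -26.1
489,-112.5,38,13.3 -> [-148.2 -109.7  105.8] rz -26.1
```

Emit:
step_arm:
  gripper: [-1, -1, -1, -1, -1, -1, -1, -1, -1, -1, -1]
  linear:
    - [-0.045, -0.033, 0]
    - [-0.09, -0.067, 0]
    - [-0.13, -0.097, 0]
    - [-0.148, -0.11, 0]
    - [-0.148, -0.11, 0]
    - [-0.148, -0.11, 0]
    - [-0.148, -0.11, 0.04]
    - [-0.148, -0.11, 0.08]
    - [-0.148, -0.11, 0.1]
    - [-0.148, -0.11, 0.1]
    - [-0.148, -0.11, 0.1]
  delta_rot:
    - [0, 0, -9]
    - [0, 0, -18]
    - [0, 0, -26]
    - [0, 0, -26]
    - [0, 0, -26]
    - [0, 0, -26]
    - [0, 0, -26]
    - [0, 0, -26]
    - [0, 0, -26]
    - [0, 0, -26]
    - [0, 0, -26]

```text
time: 34.4
eef_pos: [0.4876, -0.1115, 0.0412]
tcp_rot: [0.993, 0.115, 0.001, 0.0]
contact_force: [0.3, -0.2, 0.6]
opening: 0.999
```

```bash
python3 plan.py 489,-112.5,39,13.3
```

```text
t 34.4 pos [ 487.6 -111.5   41.2] yaw 13.2 tilt 0.1 q [-0.43  0.15  2.12 -0.    0.86 -0.66] open 0.999 F [ 0.3 -0.2  0.6]
489,-112.5,39,13.3 -> [1.1 1.3 2.2] rz -0.1
```

Emit:
step_arm:
  gripper: [-1, 1, 1, 1, 1, 1, 1, 1, 1, 1, 1, 1, 1]
  linear:
    - [0, 0.001, 0.002]
    - [0, 0.001, 0.002]
    - [0, 0.001, 0.002]
    - [0, 0.001, 0.002]
    - [0, 0.001, 0.002]
    - [0, 0.001, 0.002]
    - [0, 0.001, 0.002]
    - [0, 0.001, 0.002]
    - [0, 0.001, 0.002]
    - [0, 0.001, -0.02]
    - [0, 0.001, -0.06]
    - [0, 0.001, -0.09]
    - [0, 0.001, -0.09]
  delta_rot:
    - [0, 0, 0]
    - [0, 0, 0]
    - [0, 0, 0]
    - [0, 0, 0]
    - [0, 0, 0]
    - [0, 0, 0]
    - [0, 0, 0]
    - [0, 0, 0]
    - [0, 0, 0]
    - [0, 0, 0]
    - [0, 0, 0]
    - [0, 0, 0]
    - [0, 0, 0]

```text
time: 36.02
eef_pos: [0.488, -0.1122, 0.1319]
tcp_rot: [0.993, 0.115, 0.002, 0.001]
contact_force: [-0.5, 0.5, -1.8]
opening: 0.339
```

```bash
python3 plan.py 647.5,8.5,135,13.3 647.5,8.5,38,13.3
```

```text
t 36.02 pos [ 488.  -112.2  131.9] yaw 13.2 tilt 0.28 q [-0.43  0.01  2.08 -0.    1.05 -0.66] open 0.339 F [-0.5  0.5 -1.8]
647.5,8.5,135,13.3 -> [182.9 -81.   -2.6] rz -0.1
647.5,8.5,38,13.3 -> [182.6 -81.3  94.4] rz -0.1
```

Emit:
step_arm:
  gripper: [1, 1, 1, 1, 1, 1, 1, 1, 1, 1, 1, 1, 1, 1]
  linear:
    - [0.03, -0.013, 0]
    - [0.07, -0.031, 0]
    - [0.115, -0.051, 0]
    - [0.155, -0.069, 0]
    - [0.183, -0.081, 0]
    - [0.183, -0.081, 0]
    - [0.183, -0.081, 0]
    - [0.183, -0.081, 0.04]
    - [0.183, -0.081, 0.07]
    - [0.183, -0.081, 0.083]
    - [0.183, -0.081, 0.088]
    - [0.183, -0.081, 0.09]
    - [0.183, -0.081, 0.09]
    - [0.183, -0.081, 0.09]
  delta_rot:
    - [0, 0, 0]
    - [0, 0, 0]
    - [0, 0, 0]
    - [0, 0, 0]
    - [0, 0, 0]
    - [0, 0, 0]
    - [0, 0, 0]
    - [0, 0, 0]
    - [0, 0, 0]
    - [0, 0, 0]
    - [0, 0, 0]
    - [0, 0, 0]
    - [0, 0, 0]
    - [0, 0, 0]

```text
time: 37.78
eef_pos: [0.647, 0.0091, 0.0415]
tcp_rot: [0.993, 0.115, 0.001, 0.0]
contact_force: [-0.3, 0.9, -1.9]
opening: 0.34
```

```bash
python3 plan.py 647.5,8.5,37.5,13.3
```

```text
t 37.77 pos [647.    9.1  41.5] yaw 13.2 tilt 0.11 q [-0.14  0.43  1.76 -0.    0.94 -0.37] open 0.34 F [-0.3  0.9 -1.9]
647.5,8.5,37.5,13.3 -> [0.3 0.7 4. ] rz -0.1
```

Emit:
step_arm:
  gripper: [1, 1, 1, 1, 1]
  linear:
    - [0, 0, 0.001]
    - [0, 0, 0.002]
    - [0, 0, 0.003]
    - [0, 0, 0.003]
    - [0, 0, 0.003]
  delta_rot:
    - [0, 0, 0]
    - [0, 0, 0]
    - [0, 0, 0]
    - [0, 0, 0]
    - [0, 0, 0]

```text
time: 38.4
eef_pos: [0.6464, 0.0092, 0.0377]
tcp_rot: [0.993, 0.115, -0.0, 0.0]
contact_force: [-1.2, 0.0, 1.0]
opening: 0.34
```

Fz rose from −1.9 to +1.0 N, so it is resting on the floor. Releasing and rising, then backing off toward the robot for a clear view.

Emit:
step_arm:
  gripper: [-1, -1, -1, -1, -1, -1, -1, -1, -1, -1, -1, -1]
  linear:
    - [0, 0, 0]
    - [0, 0, 0]
    - [0, 0, 0]
    - [0, 0, 0]
    - [0, 0, -0.02]
    - [0, 0, -0.06]
    - [0, 0, -0.11]
    - [0, 0, -0.15]
    - [-0.06, 0, -0.2]
    - [-0.12, 0, -0.22]
    - [-0.16, 0, -0.22]
    - [-0.16, 0, -0.22]
  delta_rot:
    - [0, 0, 0]
    - [0, 0, 0]
    - [0, 0, 0]
    - [0, 0, 0]
    - [0, 0, 0]
    - [0, 0, 0]
    - [0, 0, 0]
    - [0, 0, 0]
    - [0, 0, 0]
    - [0, 0, 0]
    - [0, 0, 0]
    - [0, 0, 0]

```text
time: 39.9
eef_pos: [0.4881, -0.0277, 0.2592]
tcp_rot: [0.993, 0.115, 0.001, 0.001]
contact_force: [0.2, -0.5, 0.9]
opening: 1.002
```

```bash
python3 plan.py; python3 - <<'E'
from plant import ctrl
import cv2,numpy as np
t=ctrl.read_camera('top');s=ctrl.read_camera('scene')
np.save('pics/top9.npy',t,allow_pickle=True);np.save('pics/scene9.npy',s,allow_pickle=True)
a=cv2.resize(t['frame'][115:285,90:430,::-1],(800,400),interpolation=2)
cv2.imwrite('pics/tf.png',a)
cv2.imwrite('pics/sf.png',cv2.resize(s['frame'][130:330,200:400,::-1],(600,600),interpolation=2))
E
```

```text
t 39.9 pos [488.1 -27.7 259.2] yaw 13.2 tilt 0.17 q [-0.26 -0.16  1.99 -0.    1.3  -0.49] open 1.002 F [ 0.2 -0.5  0.9]
```

View pics/tf.png

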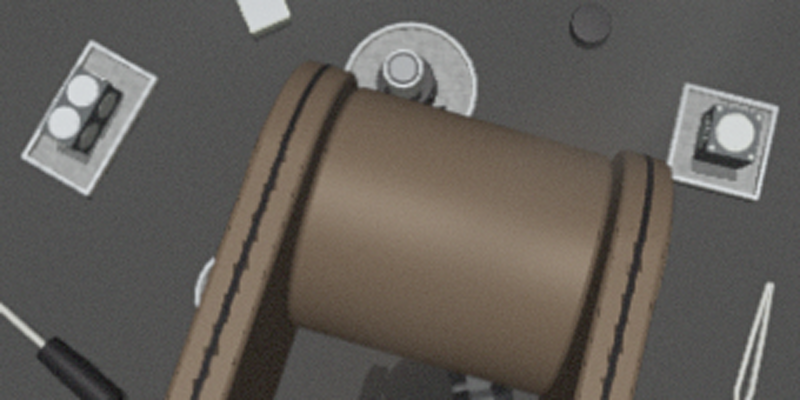

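View pics/sf.png

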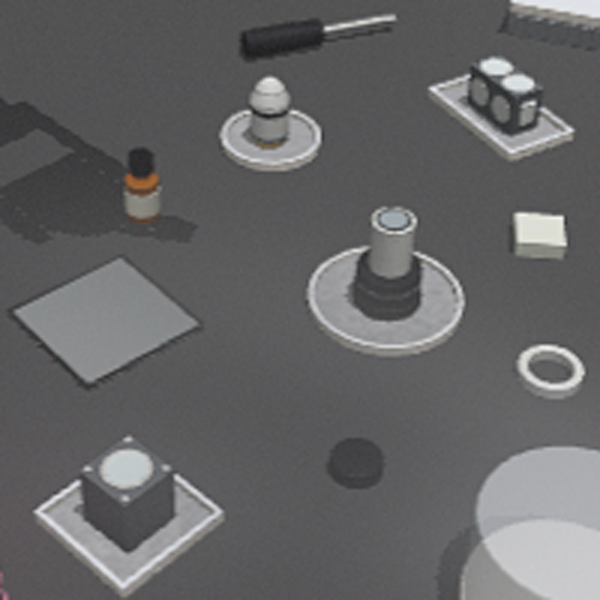

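Scene view: all four parts are upright in their own cases. Their tops are at objective (269,84), eyepiece (394,219), cube (127,467) and slider (505,77), and the bottle is unmoved at (141,155). One numeric check, then I hand in.

```bash
python3 - <<'E'
from h import *
from plant import ctrl
s=load('scene9');t=load('top9')
S=lambda p:(200+(p[0]+.5)/3-.5,130+(p[1]+.5)/3-.5)
T=lambda p:(90+(p[0]+.5)/2.353-.5,115+(p[1]+.5)/2.353-.5)
ok=True
for n,p,z,c,tp in [('obj',(269,84),.059,(475.5,137.5),None),('eye',(394,219),.075,(647.5,8.5),(404,68)),('cube',(127,467),.047,(608,-251),(735,132)),('sl',(505,77),.043,(621,273),(74,107))]:
    q=plane(s,*S(p),z)[:2]*1000; d=np.hypot(*(q-c)); ok&=d<10
    print(n,np.round(q,1),'off',round(d,1),*( [np.round(tri(t,T(tp),s,S(p))[0]*1000,1)] if tp else []))
a,b=plane(t,*T((83,90)),.043),plane(t,*T((64,124)),.043);print('slider dir',np.degrees(np.arctan2(*(a-b)[1::-1])))
print(ok)
if ok: print(ctrl.sign_off())
E
```

```text
obj [475.6 133.8] off 3.7
eye [648.2  11.3] off 2.9 [648.1   9.9  75.7]
cube [ 608.4 -248.4] off 2.6 [ 608.7 -249.7   48.4]
sl [622.8 269.2] off 4.2 [621.8 273.6  40.5]
slider dir -26.882730187624546
True
the job is handed in; nothing more can be done
None
```

All four parts are back in their own cases, and I handed the job in at about 40 s of the 134 s allowed. I used the mat as the spare place for two swaps: objective with slider, then eyepiece with cube. Each part was gripped, lowered and then released with the fingers at the case floor.

| Part | Distance from case centre (scene camera) | Height of top, two views | Expected height |
|---|---|---|---|
| Objective | 3.7 mm | not measured | 59 mm |
| Eyepiece | 2.9 mm | 75.7 mm | 75 mm |
| Cube | 2.6 mm | 48.4 mm | 47 mm |
| Slider | 4.2 mm | 40.5 mm | 43 mm |

- **Slider direction:** it lies at −27° against about −28.5° for its case, well within the 0.25 rad allowed.
- **Upright and bottle:** in the last scene picture all four parts stand upright and the bottle is where it started. The gripper was open and well above the parts.
- **Checks that disagreed or were missing:**
  - The arm blocked the top camera's view of the objective, so only the scene camera confirms its final place.
  - The two cameras differed by up to 4–5 mm on the slider's final place and on the oblong case's centre. I put this down to how precisely I could pick points in the pictures.

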